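# Scan the edge of a pump cam with the bench measuring arm

### The job

The dosing-pump cam clamped in the fixture has to be checked for wear with the bench measuring arm. Take the measuring arm by its grip, set the stylus ball against the cam's edge beside the clamp strap, on the side of the short dowel pin, and run it round the whole free edge, over the nose, to the other side of the strap, pressing lightly (about 2.5 N) and without losing contact or pressing hard enough to overload the probe (5 N). Then lead the stylus off the cam, park it in its dock, let go, and leave everything else on the bench as it was.

Things in the scene. Friction and masses are not known exactly. Their poses are not given: they have to be found in the camera images.
- station: dark stone surface plate, 280 x 280 x 30 mm, fixed on the bench; origin: centre of its underside; x points away from the robot (within 0.1 rad), y left, z up. It carries a passive measuring arm: column at x 95, y -105 mm, two white links of 140 mm that swing freely in the horizontal plane only (drag under 0.3 N, elbow bent to the far left). Links end at z 168 mm; only the grip stands higher.
- grip_mid (a point): middle of the arm's grip: upright dark grey ribbed cylinder, 24 mm thick, at the free end of the second link, straight above the stylus, 198 mm over the bench. It can be gripped from 27 mm below to 25 mm above this point; under it is a flange 33 mm wide. It turns freely about its vertical axis, so a gripper may keep any yaw while it leads the probe about; it cannot move up or down.
- stylus_axis (a point): point on the probe's centre line, straight below grip_mid and rigid with the second link, at the height of the stylus ball (74 mm over the bench)
- stylus_ball (a point): centre of the white stylus ball, 6 mm in diameter, at the foot of a steel stem 4.4 mm thick that hangs from the probe. The stem is sprung sideways in all directions: the free ball stands on stylus_axis, and gives way by 1 mm for each newton, at most 7 mm
- stylus: the sprung stem with its ball, for the gripper to keep away from; origin on its centre line 54 mm above the ball's centre
- cam_fixture: aluminium fixture with the clamped cam, fixed on the plate; origin on the stud's axis at the fixture's underside (30 mm over the bench), z up, x towards the clamp post 52 mm away (away from the robot, within 0.4 rad), y to the left of that. The run starts beside the strap at y negative, x over 8 mm, goes clockwise seen from above, and ends beside the strap at y positive, x over 8 mm.
- stud (a point): axis of the fixture's clamping stud at ball height, roughly the cam's centre. Steel cam, 68 to 80 mm over the bench: base circle of radius 22 mm, nose of radius 9 mm centred 24 mm away, straight tangent flanks, friction 0.12. Its bore is wide: it is clamped up to 3.5 mm off the stud in x and in y, and its nose points to the fixture's -x only within 0.6 rad (34 degrees). Neither is reported; feel for the edge.
- strap (a point): middle of the clamp strap's top, 90 mm over the bench: steel bar 16 mm wide that lies on the cam and runs along the fixture's x from 8 mm before the stud to the post (20 mm thick). The stem cannot pass it. The stud and its nut reach 102 mm over the bench, below the probe's body (121 mm).
- dowel (a point): top of the short steel dowel pin, 8 mm thick, on the fixture's base at its x 22, y -24 mm; 56 mm over the bench, so the ball passes over it. It marks the side of the strap where the run starts
- dock (a point): middle of the parking dock at ball height (74 mm): grey U-shaped fork on a stand, 62 to 107 mm over the bench, cheeks 20 mm apart inside, back wall 13 mm behind this point, open to the station's -x, where the cheeks end 14 mm before this point. The stylus is led in level along the station's +x.
- tape: roll of tape, 68 x 68 x 19 mm, lying on the plate's front right corner; bystander
- vial_white: small white-capped vial, 24 mm wide, 50 mm tall, standing on the plate's far left corner; bystander
- marker: felt pen, 133 mm long, lying on the bench left of the plate; bystander

How it is judged:
By the outcome, as a careful person would: the job done as asked, in the order asked, and still so for the second after the job is handed in, with the robot touching nothing.
It also fails if it takes over 61 s, if anything falls off the work surface, if the arm or the gripper's body presses on something with over 40 N, if the wrist force passes 120 N, or if a joint passes its speed limit or range.

### The arm

A 6-joint arm with a two-finger parallel gripper is mounted at the origin on a cart in front of the work surface, level with it; the furniture and walls round the work are solid. World frame = base frame: x ahead of the robot, y to its left, z up, the work surface at z = 0. Lengths are in m, angles in degrees, forces in N, time in s.
With the tool pointing down it reaches from about 0.325 to 0.775 m from the base axis. Payload 9.3 kg.
Tool frame: the origin (TCP) lies midway between the tips of the shut fingers; the grasp point (between the pads) lies r.hold_point_z behind it (r.hold_point_z is the distance from the TCP to the grasp point, in m); z points along the fingers, y is the direction in which the jaws open and shut (so a half turn about z gives the same grasp; the last joint's range is limited). The gripper opens to 85 mm and grips with 20 to 120 N. Pads are 22 mm wide; open, the fingers measure 114 mm over their backs; the gripper's body (76 mm by 85 mm) begins 54 mm behind the grasp point. The pads swing forward as they close: fully open they stand 13 mm farther back than shut.
Start: joints at [62.246, 14.817, 1.232, 76.415, 0, 81.257], TCP at [0.179, 0.52, 0.231] pointing down, gripper open.
Joint ranges: [-174.27, 174.27], [-52.1, 104.24], [-59.71, 78.15], [-110.17, 111.67], [-87.03, 83.33], [-180, 180]. Speed limits (degrees/s): [127.2, 127.2, 159.86, 180, 180, 180].

### API

Orientations are given as a 3x3 rotation matrix whose columns are the frame's x, y, z axes.
In Python, from rig import r gives the robot as it stands.
- The arm moves only by the tool servo_tool, never from a script. Its argument "increments" is one flat list of numbers, 5 for each row, row after row: the finger opening in m, from 0 to 0.0854, then the shift along the tool's x, y, z in m, then the turn about the tool's z in degrees. In form: [jaw, x, y, z, turn, jaw, x, y, z, turn, ...]. A call has exactly 8 rows; each row shifts and turns the commanded pose from where the row before left it, along the tool's axes as they then stand; what a row does not reach is not made up. A row lasts 1/8 s, in which the tool goes at most 62.5 mm and 10.7 degrees, less where a joint would pass 70% of its speed; a pose out of reach is approached as far as the arm can. A call with a gripper value outside its range is refused whole. The fingers move at their own pace and stop on an object; "force" is the grip in N (left out, the last holds). Time passes only in rows, so rows that do not move let the fingers close, or fill a call up. It gives the time, the measured TCP pose, the force and the opening at its end, in the units of the state.
- r.state(): the state, without advancing time (a new reading comes with each control period).
- r.grab_frame(name): name is "scene" or "top"; returns a dict with "image" (420x560x3 uint8, red, green, blue), "mtx" (3x3 intrinsics, pixels), "eye" and "orientation" of the camera in the world. Camera axes: x right, y up, looking along -z (the intrinsics and any distortion apply to the point x, -y, -z); pixel columns grow to the right and rows downward; lengths in m; the calibration is good to about 2 mm. A picture is of the moment at which its call begins. There is no depth.
- r.finish_job(): hands the job in, once; it reports no verdict.
The state is a dict: "t": time; "joints": joint angles; "joint_velocities": joint speeds; "joint_torque": joint torques, N m; "eef_pos": TCP position; "tool_rot": TCP orientation; "contact_force": force on the tool from outside, world axes, zero at the start; "wrist_torque": the same for the moment, N m; "finger_gap": opening from 0.0 (shut) to 1.0 (fully open).
Only numpy, scipy, OpenCV 4.12 (cv2) and the standard library are available. Lean on these libraries where they do the work, as an engineer would, in place of code of your own. Each camera call takes 0.05 s, during which the arm holds its last target. There are 200 camera calls.

## Working session

There is one attempt and no reset: what is moved stays moved. The work goes in short steps, Python scripts to look and compute and a tool call to move; the robot and the scene stay as the last step left them, time stands still between calls to the robot, and variables do not carry over. Pictures are saved under pics/ and viewed, about 8 in all and at most 12, crops included, and the job is handed in when it is done.

Besides the shell and the picture viewer there is one more tool, called after "Request:" as name(argument=value, ...), one argument or row to a line, values as JSON. servo_tool: Moves the arm, as the interface text tells. Its arguments: {"type":"object","properties":{"increments":{"type":"array","items":{"type":"number"}},"force":{"type":"number"}},"required":["increments"]}

```bash
mkdir -p pics; ls
python3 - <<'E'
from rig import r
import cv2,json
s=r.state();print({k:(v if not hasattr(v,'tolist') else v.tolist()) for k,v in s.items()}, r.hold_point_z)
for n in("scene","top"):
    f=r.grab_frame(n);cv2.imwrite(f"pics/{n}0.png",cv2.cvtColor(f["image"],cv2.COLOR_RGB2BGR));print(n,f["mtx"],f["eye"],f["orientation"],[k for k in f])
E
```

```text
pics
{'t': 0.0, 'joints': [62.24786227913459, 14.8497398303261, 1.1898347619864864, 76.4145697854759, 0.00043305305101074123, 81.25815466586513], 'joint_velocities': [0.06354969002823833, -0.1274043632708879, -0.01455399636529717, 0.024904736000768812, -0.05256285826114194, 0.11166712103245745], 'joint_torque': [0.0006102360021031927, -55.564327239990234, 34.45258140563965, 0.014001784147694707, -0.00023846708245400805, 2.118516135851678e-05], 'eef_pos': [0.17901566028065538, 0.5197617152881134, 0.23067637369914665], 'tool_rot': [[-0.9454600122392959, 0.32573761031132104, -0.0006119519100838615], [0.3257381206158556, 0.945459338969648, -0.0011467923641186148], [0.00020502224417783335, -0.0012835823877135014, -0.9999991551907099]], 'contact_force': [-0.26211023439178277, 0.6320803666118388, -0.2056023684009334], 'wrist_torque': [0.04606763650596475, -0.03185922140168325, -0.03062040047955677], 'finger_gap': 1.001546128542293} 0.0187
scene [[464.09236496   0.         273.72055368]
 [  0.         464.09236496 199.95941986]
 [  0.           0.           1.        ]] [-0.02651481  0.1960826   0.59873956] [[-0.65400619  0.3849677  -0.65121101]
 [-0.75634941 -0.34930186  0.55310377]
 [-0.01454213  0.85427635  0.51961567]] ['image', 'mtx', 'eye', 'orientation']
top [[473.77672901   0.         290.58910767]
 [  0.         473.77672901 217.83824506]
 [  0.           0.           1.        ]] [ 0.35230243 -0.26416761  1.20763545] [[-0.02534263  0.98094794 -0.19261075]
 [-0.99967574 -0.02534624  0.00244571]
 [-0.00248285  0.19261027  0.98127219]] ['image', 'mtx', 'eye', 'orientation']
```

View pics/scene0.png

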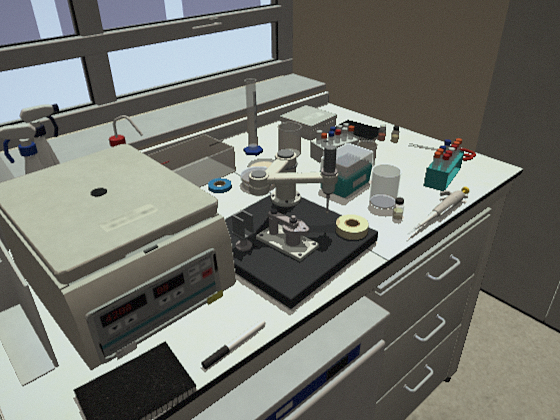

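View pics/top0.png

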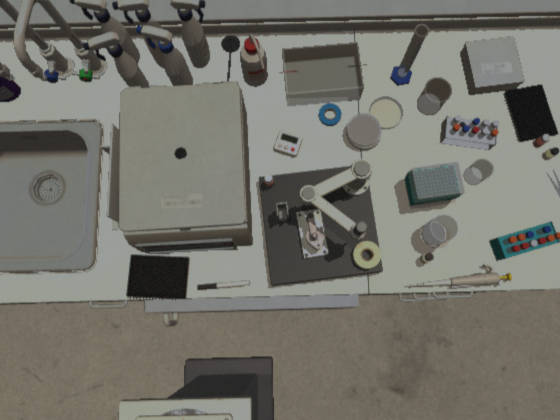

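The scene view shows the plate around (300,240), grip around (329,160) and dock around (242,235). The top view shows the plate at (320,225), grip (361,228), fixture (312,235), dock (282,211) and tape (367,255). I'll zoom in next.

Run:
```python
import cv2,numpy as np
a=cv2.imread("pics/top0.png")[160:290,252:387];b=cv2.imread("pics/scene0.png")[130:300,220:385]
a=cv2.resize(a,None,fx=4.4,fy=4.4,interpolation=cv2.INTER_CUBIC)
b=cv2.resize(b,None,fx=4,fy=4,interpolation=cv2.INTER_CUBIC)[:600]
cv2.imwrite("pics/topz.png",cv2.convertScaleAbs(a,alpha=1.5,beta=15));cv2.imwrite("pics/scz.png",cv2.convertScaleAbs(b,alpha=1.5,beta=15))
```

```text
(no output)
```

View pics/topz.png

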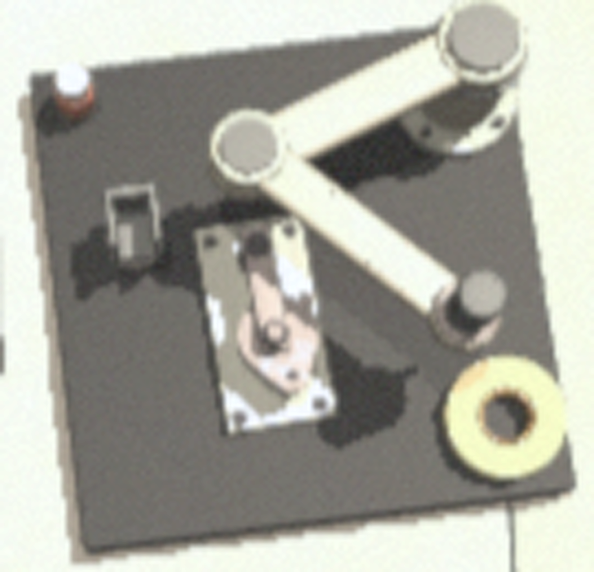

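View pics/scz.png

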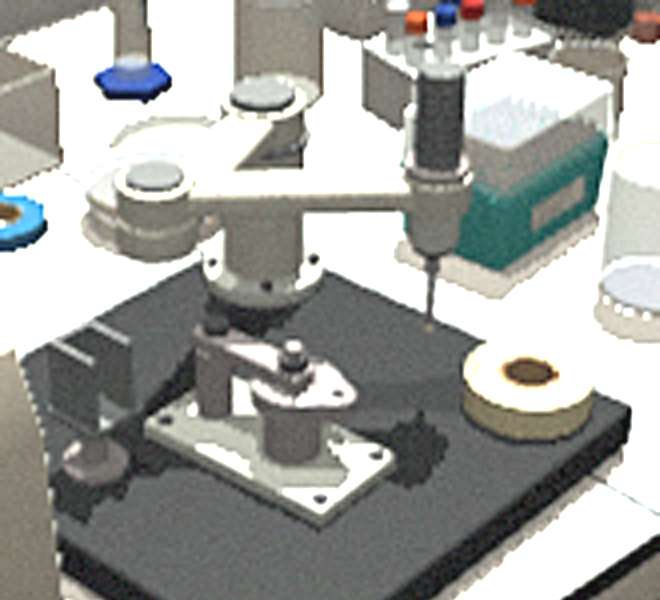

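The top zoom shows the grip top (483,293), stud nut (275,333), post (257,244), dock rim (110–160,187–235), vial (73,80) and tape (507,415). The scene zoom shows the grip top (441,70), ball (430,328), nut (293,348), and dock cheeks with top edges around (50–130,325–390).

```bash
cat > h.py <<'E'
import numpy as np
C={"top":([[473.77672901,0,290.58910767],[0,473.77672901,217.83824506],[0,0,1]],[0.35230243,-0.26416761,1.20763545],[[-0.02534263,0.98094794,-0.19261075],[-0.99967574,-0.02534624,0.00244571],[-0.00248285,0.19261027,0.98127219]]),
"scene":([[464.09236496,0,273.72055368],[0,464.09236496,199.95941986],[0,0,1]],[-0.02651481,0.1960826,0.59873956],[[-0.65400619,0.3849677,-0.65121101],[-0.75634941,-0.34930186,0.55310377],[-0.01454213,0.85427635,0.51961567]])}
def ray(n,u,v):
    K,e,R=map(np.array,C[n]);d=np.linalg.inv(K)@[u,v,1];d=R@(d*[1,-1,-1]);return e,d/np.linalg.norm(d)
def plane(n,u,v,z):
    e,d=ray(n,u,v);return (e+d*(z-e[2])/d[2])[:2]
def tri(a,b):
    (e1,d1),(e2,d2)=ray("top",*a),ray("scene",*b)
    t=np.linalg.lstsq(np.c_[d1,-d2],e2-e1,rcond=None)[0];p,q=e1+t[0]*d1,e2+t[1]*d2;return (p+q)/2,np.linalg.norm(p-q)
def proj(n,p):
    K,e,R=map(np.array,C[n]);c=R.T@(np.array(p)-e);c=K@(c*[1,-1,-1]);return c[:2]/c[2]
T=lambda u,v:(252+u/4.4,160+v/4.4)
S=lambda u,v:(220+u/4,130+v/4)
E
python3 - <<'E'
from h import *
np.set_printoptions(precision=4,suppress=True)
print("corners",[plane("top",*T(*p),.03) for p in((33,75),(575,487),(88,545))])
print("screws",[plane("top",*T(*p),.04) for p in((209,243),(289,230),(321,404),(239,418))])
print("grip",tri(T(483,293),S(441,72)),plane("top",*T(483,293),.225))
print("flange",plane("top",*T(463,320),.17))
print("nut",tri(T(275,333),S(293,346)),plane("top",*T(275,333),.102))
print("post",plane("top",*T(257,244),.095),plane("scene",*S(213,322),.095))
print("dock top",[plane("top",*T(*p),.107) for p in((108,189),(156,186),(160,232),(115,240))])
print("dock sc",[plane("scene",*S(*p),.107) for p in((48,348),(92,325),(132,352),(95,370))])
print("elbow top",plane("top",*T(248,146),.175),"col",plane("top",*T(482,38),.18))
print("ball",plane("scene",*S(430,328),.074))
print("vial",plane("top",*T(73,78),.08),"tape",plane("top",*T(507,415),.049))
E
```

```text
corners [array([ 0.6926, -0.1897]), array([ 0.4442, -0.4918]), array([ 0.4188, -0.2171])]
screws [array([ 0.5876, -0.2896]), array([ 0.594 , -0.3356]), array([ 0.4936, -0.35  ]), array([ 0.4869, -0.3036])]
grip (array([ 0.524 , -0.417 ,  0.2174]), np.float64(0.0002874797608239927)) [ 0.5225 -0.4159]
flange [ 0.5185 -0.4136]
nut (array([ 0.5254, -0.3222,  0.1003]), np.float64(0.0004405421587154439)) [ 0.525  -0.3223]
post [ 0.5753 -0.3145] [ 0.5745 -0.3127]
dock top [array([ 0.6053, -0.2344]), array([ 0.6063, -0.2604]), array([ 0.5808, -0.2619]), array([ 0.5771, -0.2376])]
dock sc [array([ 0.596 , -0.2264]), array([ 0.598 , -0.2547]), array([ 0.5661, -0.2543]), array([ 0.5658, -0.2317])]
elbow top [ 0.6103 -0.308 ] col [ 0.6629 -0.4296]
ball [ 0.5194 -0.4138]
vial [ 0.6758 -0.2153] tape [ 0.4837 -0.4528]
```

Run:
```python
from h import *
import cv2
np.set_printoptions(precision=4,suppress=True)
print("centrifuge right-front top",tri((247,235),(216,192)),"left-front", tri((131,236),(62,290)))
print("screws sc? pen",plane("top",222,285,.01))
# nose estimate
for p in((293,375),(300,395),(318,352),(240,345)): print(plane("top",*T(*p),.08)-np.array([.525,-.3222]))
a=cv2.imread("pics/scene0.png")[195:260,225:325]
a=cv2.resize(a,None,fx=8,fy=8,interpolation=cv2.INTER_CUBIC);cv2.imwrite("pics/scz2.png",cv2.convertScaleAbs(a,alpha=1.7,beta=20))
```

```text
centrifuge right-front top (array([ 0.5202, -0.1632,  0.2189]), np.float64(0.026429175366171925)) left-front (array([0.5295, 0.0991, 0.1616]), np.float64(0.017213094940491745))
screws sc? pen [ 0.4203 -0.0909]
[-0.02   -0.0102]
[-0.0311 -0.0136]
[-0.0077 -0.0243]
[-0.0027  0.0181]
```

View pics/scz2.png

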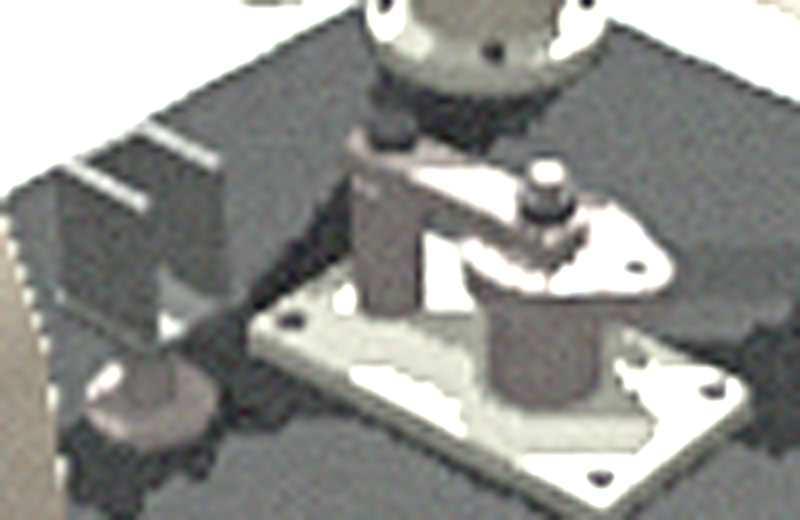

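The crop shows the dock cheek tops as two bright bars, (65,160)-(148,208) and (143,123)-(220,163). The nut is at (545,185), and the cam nose points right towards (670,270).

Run:
```python
from h import *
np.set_printoptions(precision=4,suppress=True)
Q=lambda u,v:(225+u/8,195+v/8)
print([plane("scene",*Q(*p),.107) for p in((62,160),(148,208),(143,123),(220,163))])
print("nut",plane("scene",*Q(545,172),.102))
st=np.array([.525,-.3222])
for p in ((670,265),(636,267),(470,260)):print(plane("scene",*Q(*p),.08)-st)
```

```text
[array([ 0.6007, -0.2317]), array([ 0.5702, -0.2344]), array([ 0.6007, -0.2565]), array([ 0.5739, -0.2594])]
nut [ 0.5239 -0.3201]
[-0.0274 -0.0153]
[-0.0225 -0.0086]
[0.0069 0.0195]
```

Request:
servo_tool(
  increments=[0.085,0,0,0,-9.5,0.085,0,-0.02,-0.01,-9.5,0.085,-0.025,-0.045,-0.01,0,0.085,-0.03,-0.055,-0.01,0,0.085,-0.03,-0.055,-0.01,0,0.085,-0.03,-0.055,0,0,0.085,-0.03,-0.055,0,0,0.085,-0.02,-0.06,0,0],
)

```text
t: 1.1
eef_pos: [0.3402, 0.176, 0.2708]
tool_rot: [[-1.0, -0.0, 0.0], [-0.0, 1.0, -0.0], [-0.0, -0.0, -1.0]]
contact_force: [0.9, 0.2, 0.2]
finger_gap: 0.998
```

Request:
servo_tool(
  increments=[0.085,-0.014,-0.06,0,0,0.085,-0.014,-0.06,0,0,0.085,-0.014,-0.06,0,0,0.085,-0.014,-0.06,0,0,0.085,-0.014,-0.06,0,0,0.085,-0.028,-0.054,0,0,0.085,-0.028,-0.054,0,0,0.085,-0.028,-0.054,0,0],
)

```text
t: 2.1
eef_pos: [0.4939, -0.2862, 0.2707]
tool_rot: [[-1.0, 0.001, -0.0], [0.001, 1.0, 0.0], [0.0, 0.0, -1.0]]
contact_force: [0.4, 0.4, 0.7]
finger_gap: 0.993
```

Request:
servo_tool(
  increments=[0.085,-0.01,-0.045,0,0,0.085,-0.01,-0.045,0,0,0.085,-0.008,-0.039,0,0,0.085,0,0,0,0,0.085,0,0,0.022,0,0.085,0,0,0.022,0,0.085,0,0,0.022,0,0.085,0,0,0.021,0],
)

```text
t: 3.1
eef_pos: [0.5213, -0.4121, 0.1833]
tool_rot: [[-1.0, -0.0, -0.0], [-0.0, 1.0, 0.0], [0.0, 0.0, -1.0]]
contact_force: [0.4, 0.1, -0.5]
finger_gap: 0.992
```

Run:
```python
from rig import r
import cv2,numpy as np
f=r.grab_frame("scene")["image"][...,::-1];g=r.grab_frame("top")["image"][...,::-1]
print(r.state()["eef_pos"],r.state()["contact_force"])
a=cv2.resize(f[100:230,260:390],(520,520),interpolation=cv2.INTER_CUBIC)
cv2.imwrite("pics/g1.png",a)
```

```text
[ 0.52062419 -0.41151342  0.1817658 ] [-0.21153737 -0.09143826  0.47809837]
```

View pics/g1.png

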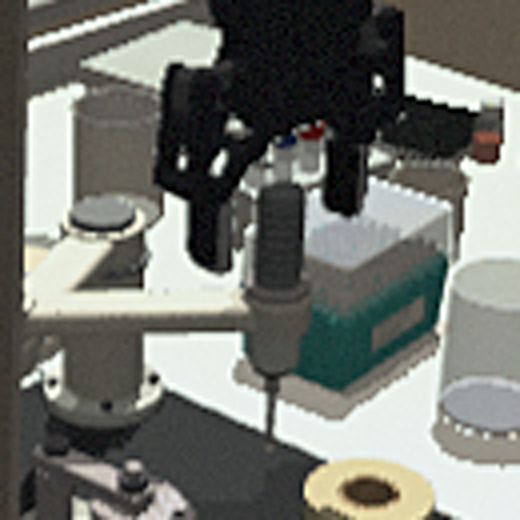

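The picture shows the grip cylinder (283,240) between the open fingers, with the tips above the flange. I'll close now.

Request:
servo_tool(
  increments=[0.02,0,0,0,0,0.015,0,0,0,0,0.015,0,0,0,0,0.015,0,0,0,0,0.015,0,0,0,0,0.015,0,0,0,0,0.015,0,0,0,0,0.015,0,0,0,0],
  force=40,
)

```text
t: 4.2
eef_pos: [0.5216, -0.4134, 0.1847]
tool_rot: [[-1.0, 0.0, 0.001], [0.0, 1.0, -0.001], [-0.001, -0.001, -1.0]]
contact_force: [-0.3, 0.1, 7.2]
finger_gap: 0.269
```

```bash
cat > rd.py <<'E'
from rig import r
import numpy as np
np.set_printoptions(precision=4,suppress=True)
F=[];P=[]
import sys
n=int(sys.argv[1]) if len(sys.argv)>1 else 3
for i in range(n):
    if i: r.grab_frame("top")
    s=r.state();F.append(s["contact_force"]);P.append(s["eef_pos"])
print(s["t"],"gap",s["finger_gap"],"\n",np.array(F),"\nmean",np.mean(F,0),"pos",np.mean(P,0))
E
python3 rd.py 6
```

```text
4.45 gap 0.2680006050711616 
 [[-0.3357  0.1375  7.2479]
 [-0.162   0.1113  6.5798]
 [ 0.1081 -0.7879  5.303 ]
 [ 0.4155  0.4973  6.3023]
 [ 0.0898  0.3207  6.6043]
 [ 0.0735  0.1725  5.3834]] 
mean [0.0315 0.0752 6.2368] pos [ 0.5216 -0.4134  0.1847]
```

Request:
servo_tool(
  increments=[0.015,-0.0055,0.011,0,0,0.015,-0.0077,0.0153,0,0,0.015,-0.0087,0.0173,0,0,0.015,-0.0085,0.017,0,0,0.015,-0.0055,0.011,0,0,0.015,-0.0027,0.0049,0,0,0.015,0.004,0.0015,0,0,0.015,0.004,0.0015,0,0],
)

```text
t: 5.45
eef_pos: [0.5523, -0.3337, 0.1847]
tool_rot: [[-1.0, -0.0, 0.001], [-0.0, 1.0, -0.001], [-0.001, -0.001, -1.0]]
contact_force: [0.9, 0.7, 5.7]
finger_gap: 0.268
```

```bash
python3 rd.py 5;python3 - <<'E'
from rig import r
import cv2
f=r.grab_frame("scene")["image"][...,::-1]
cv2.imwrite("pics/s1.png",cv2.convertScaleAbs(cv2.resize(f[165:265,225:345],None,fx=6,fy=6,interpolation=cv2.INTER_CUBIC),alpha=1.5,beta=20))
E
```

```text
5.65 gap 0.27486911600808017 
 [[ 0.9264  0.7188  5.7055]
 [-0.1686 -0.2083  4.1223]
 [ 0.5136  0.3759  5.2857]
 [ 0.0526 -0.411   6.5651]
 [ 0.1394 -0.636   5.2916]] 
mean [ 0.2927 -0.0321  5.3941] pos [ 0.5521 -0.3338  0.1847]
```

View pics/s1.png

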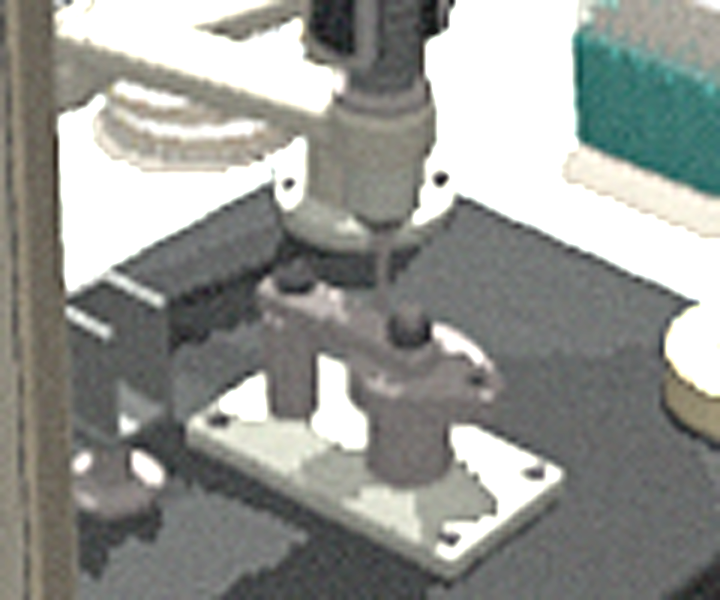

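The view shows the stem at (382,250–300) behind the strap, on the dowel side. The nut is at (410,325), and the ball is hidden behind the strap.

Run:
```python
from h import *
for p in ((.5521,-.3338,.11),(.5521,-.3338,.10),(.525,-.3222,.102),(.545,-.3338,.1),(.5521,-.3268,.1)):
    u=proj("scene",p);print(p,(u-[225,165])*6)
```

```text
(0.5521, -0.3338, 0.11) [381.13744171 238.93817661]
(0.5521, -0.3338, 0.1) [381.07656274 264.37984346]
(0.525, -0.3222, 0.102) [411.02191887 305.25313371]
(0.545, -0.3338, 0.1) [395.50769728 272.88634947]
(0.5521, -0.3268, 0.1) [365.512748   271.96774654]
```

Request:
servo_tool(
  increments=[0.015,0.0005,0.0002,0,0,0.015,0.0005,0.0002,0,0,0.015,0.0005,0.0002,0,0,0.015,0.0005,0.0002,0,0,0.015,0.0005,0.0002,0,0,0.015,0.0005,0.0002,0,0,0.015,0,0,0,0,0.015,0,0,0,0],
)

```text
t: 6.7
eef_pos: [0.5495, -0.3329, 0.1847]
tool_rot: [[-1.0, 0.0, 0.001], [0.0, 1.0, -0.001], [-0.001, -0.001, -1.0]]
contact_force: [0.8, -0.5, 6.9]
finger_gap: 0.269
```

```bash
python3 rd.py 6
```

```text
6.95 gap 0.2674352470856077 
 [[ 0.78   -0.5309  6.8688]
 [ 1.657  -0.3695  5.8463]
 [ 0.2192 -0.9366  5.7027]
 [ 1.7312  0.0683  5.6038]
 [ 1.6608  0.0645  6.3692]
 [ 0.0983  0.2003  5.0184]] 
mean [ 1.0244 -0.2507  5.9015] pos [ 0.5495 -0.3329  0.1847]
```

Request:
servo_tool(
  increments=[0.015,0.0002,0.0004,0,0,0.015,0.0002,0.0004,0,0,0.015,0.0002,0.0004,0,0,0.015,0.0002,0.0004,0,0,0.015,0.0001,0.0003,0,0,0.015,0,0,0,0,0.015,0,0,0,0,0.015,0,0,0,0],
)

```text
t: 7.95
eef_pos: [0.5487, -0.3312, 0.1847]
tool_rot: [[-1.0, 0.0, 0.002], [0.0, 1.0, -0.002], [-0.002, -0.002, -1.0]]
contact_force: [2.0, -1.1, 5.7]
finger_gap: 0.273
```

```bash
python3 rd.py 10
```

```text
8.4 gap 0.2702180960031901 
 [[ 1.9776 -1.1152  5.6943]
 [ 2.0354 -1.0279  4.3333]
 [ 1.8087 -1.9892  5.3434]
 [ 2.2148 -2.0787  5.9442]
 [-0.1178 -1.4678  5.2939]
 [ 1.8628 -1.8536  5.7294]
 [ 0.4835 -1.3898  4.5389]
 [ 1.4152 -2.0987  4.9341]
 [ 0.3034 -1.8149  5.5932]
 [ 0.0721 -2.1387  5.0657]] 
mean [ 1.2056 -1.6975  5.247 ] pos [ 0.5487 -0.3312  0.1847]
```

Request:
servo_tool(
  increments=[0.015,0.0002,-0.0005,0,0,0.015,0.0002,-0.0005,0,0,0.015,0.0002,-0.0005,0,0,0.015,0.0002,-0.0004,0,0,0.015,0.0001,-0.0002,0,0,0.015,0,0,0,0,0.015,0,0,0,0,0.015,0,0,0,0],
)

```text
t: 9.4
eef_pos: [0.5479, -0.333, 0.1847]
tool_rot: [[-1.0, 0.0, 0.002], [0.0, 1.0, -0.001], [-0.002, -0.001, -1.0]]
contact_force: [2.4, -0.4, 4.9]
finger_gap: 0.267
```

```bash
python3 rd.py 10
```

```text
9.85 gap 0.2680239009583946 
 [[ 2.3774 -0.433   4.8993]
 [ 2.5398 -0.1816  5.5683]
 [ 1.6168  0.2283  5.574 ]
 [ 0.9485 -0.4203  5.4506]
 [ 2.0016 -1.301   5.7423]
 [ 1.6315 -0.6987  5.9994]
 [ 1.9647 -0.0528  5.5727]
 [ 2.385   0.7856  4.8729]
 [ 1.8031  0.8786  5.8537]
 [ 1.62   -0.3072  5.4684]] 
mean [ 1.8888 -0.1502  5.5002] pos [ 0.548  -0.333   0.1847]
```

```bash
cat > fit.py <<'E'
import sys,json,os
import numpy as np
from scipy.optimize import least_squares
from rig import r
np.set_printoptions(precision=2,suppress=True)
L=float(sys.argv[1]);press=float(sys.argv[2]) if len(sys.argv)>2 else 2.5
STUD=np.array([525,-322.2]);A=np.arccos(13/24);BIAS=np.array([.05,.05])
F=[];P=[]
for i in range(7):
    if i:r.grab_frame("top")
    s=r.state();F.append(s["contact_force"][:2]);P.append(s["eef_pos"][:2])
f=np.mean(F,0)-BIAS;p=np.mean(P,0)*1e3
D=json.load(open("log.json")) if os.path.exists("log.json") else []
D.append([*p,*f]);json.dump(D,open("log.json","w"))
def path(c,th,off,ds=.1):
    d=lambda a:np.c_[np.cos(a),np.sin(a)]
    n=lambda R,a:max(2,int(abs(R*a)/ds))
    a0=np.radians(8-15+360);a1=th+A;a2=th-A;a3=np.radians(8+15)
    N=c+24*d([th])[0]
    q=[c+(22+off)*d(np.linspace(a0,a1,n(22,a0-a1))),N+(9+off)*d(np.linspace(a1,a2,n(9,2*A))),c+(22+off)*d(np.linspace(a2,a3,n(22,a2-a3)))]
    nn=np.r_[d(np.linspace(a0,a1,len(q[0]))),d(np.linspace(a1,a2,len(q[1]))),d(np.linspace(a2,a3,len(q[2])))]
    Q=np.vstack(q);s=np.r_[0,np.cumsum(np.linalg.norm(np.diff(Q,axis=0),axis=1))]
    u=np.arange(0,s[-1],ds);I=lambda M:np.c_[np.interp(u,s,M[:,0]),np.interp(u,s,M[:,1])]
    return I(Q),I(nn)
def res(x):
    Q,N=path(x[:2],x[2],3,.2);o=[(x[0]-526.3)/1.5,(x[1]+324.8)/1.5,(x[2]-np.radians(197))/.15]
    for a in np.array(D):
        p,f=a[:2],a[2:];i=np.argmin(np.hypot(*(Q-p).T));n=N[i]
        m=np.dot(p-Q[i],n)+np.dot(f,n);t=np.array([n[1],-n[0]]) # cw tangent
        o+= [m/.3,(np.dot(f,t)+.1*np.dot(f,n))/.6]
    return o
x=least_squares(res,[526.3,-324.8,np.radians(197)],diff_step=1e-4,x_scale=[1,1,.1]).x
Q,N=path(x[:2],x[2],3-press);i=np.argmin(np.hypot(*(Q-p).T))
a=-np.radians(8);fy=lambda q:np.array([[np.cos(a),-np.sin(a)],[np.sin(a),np.cos(a)]])@(q-STUD)
print("t",s["t"],"p",p,"F",f,"|F|",np.hypot(*f),"Fn",f@N[i],"normal",np.degrees(np.arctan2(*N[i][::-1])),"Fdir",np.degrees(np.arctan2(f[1],f[0])))
print("c-stud",x[:2]-STUD,"theta",np.degrees(x[2]),"resid",np.array(res(x)[3:])[::2]*.3,"fix ball",fy(p+f),"left mm",(len(Q)-i)*.1)
prev=p.copy();out=[]
for k in range(1,9):
    j=min(len(Q)-1,int(i+k*L/8/.1));w=.5 if k==1 else 1
    g=Q[j];d=g-prev; d=np.round(d*[-1,1],1);prev=prev+d*[-1,1];out.append(f"{d[0]/1e3:g}, {d[1]/1e3:g}")
print("\n".join(out));print("goal",prev,fy(prev))
E
python3 fit.py 7
```

```text
t 10.15 p [ 547.96 -333.04] F [ 1.94 -0.56] |F| 2.021528727926456 Fn 2.0146104208611817 normal -20.750999054175846 Fdir -16.01114463325746
c-stud [ 1.47 -2.67] theta 196.99890388090313 resid [0.01] fix ball [ 23.08 -14.75] left mm 138.6
0.0007, -0.0005
0.0004, -0.0009
0.0004, -0.0008
0.0004, -0.0008
0.0004, -0.0007
0.0005, -0.0007
0.0006, -0.0007
0.0005, -0.0008
goal [ 544.06 -338.94] [ 16.55 -19.23]
```

Request:
servo_tool(
  increments=[0.015,0.0007,-0.0005,0,0,0.015,0.0004,-0.0009,0,0,0.015,0.0004,-0.0008,0,0,0.015,0.0004,-0.0008,0,0,0.015,0.0004,-0.0007,0,0,0.015,0.0005,-0.0007,0,0,0.015,0.0006,-0.0007,0,0,0.015,0.0005,-0.0008,0,0],
)

```text
t: 11.15
eef_pos: [0.5441, -0.339, 0.1847]
tool_rot: [[-1.0, 0.0, 0.002], [0.0, 1.0, -0.001], [-0.002, -0.001, -1.0]]
contact_force: [3.7, -1.3, 4.8]
finger_gap: 0.27
```

```bash
python3 fit.py 8
```

```text
t 11.45 p [ 544.07 -339.05] F [ 2.45 -0.97] |F| 2.6318252836057447 Fn 2.5220611294485225 normal -38.321720045656775 Fdir -21.716176216033528
c-stud [ 1.42 -2.88] theta 196.99442763157452 resid [-0.02  0.04] fix ball [ 18.83 -20.65] left mm 131.70000000000002
0.0006, -0.0008
0.0007, -0.0007
0.0007, -0.0007
0.0007, -0.0007
0.0008, -0.0006
0.0008, -0.0006
0.0008, -0.0006
0.0009, -0.0006
goal [ 538.07 -344.35] [  9.86 -23.75]
```

Request:
servo_tool(
  increments=[0.015,0.0006,-0.0008,0,0,0.015,0.0007,-0.0007,0,0,0.015,0.0007,-0.0007,0,0,0.015,0.0007,-0.0007,0,0,0.015,0.0008,-0.0006,0,0,0.015,0.0008,-0.0006,0,0,0.015,0.0008,-0.0006,0,0,0.015,0.0009,-0.0006,0,0],
)

```text
t: 12.45
eef_pos: [0.538, -0.3444, 0.1847]
tool_rot: [[-1.0, 0.0, 0.002], [0.0, 1.0, -0.001], [-0.002, -0.001, -1.0]]
contact_force: [2.0, -1.8, 5.5]
finger_gap: 0.268
```

```bash
python3 fit.py 10
```

```text
t 12.75 p [ 537.95 -344.47] F [ 1.83 -1.43] |F| 2.321886771037951 Fn 2.153745574144538 normal -59.96681104954502 Fdir -38.028468888602745
c-stud [ 1.53 -2.58] theta 196.99746629073664 resid [-0.01  0.13 -0.08] fix ball [ 11.34 -25.52] left mm 123.2
0.0012, -0.0004
0.0012, -0.0005
0.0011, -0.0005
0.0012, -0.0004
0.0012, -0.0003
0.0013, -0.0003
0.0011, -0.0002
0.0013, -0.0001
goal [ 528.35 -347.17] [ -0.16 -25.19]
```

Request:
servo_tool(
  increments=[0.015,0.0012,-0.0004,0,0,0.015,0.0012,-0.0005,0,0,0.015,0.0011,-0.0005,0,0,0.015,0.0012,-0.0004,0,0,0.015,0.0012,-0.0003,0,0,0.015,0.0013,-0.0003,0,0,0.015,0.0011,-0.0002,0,0,0.015,0.0013,-0.0001,0,0],
)

```text
t: 13.75
eef_pos: [0.5283, -0.3472, 0.1847]
tool_rot: [[-1.0, 0.0, 0.002], [0.0, 1.0, -0.002], [-0.002, -0.002, -1.0]]
contact_force: [0.9, -1.8, 5.9]
finger_gap: 0.27
```

```bash
python3 fit.py 9
```

```text
t 14.05 p [ 528.16 -347.29] F [ 0.83 -1.5 ] |F| 1.7127046630191054 Fn 1.5399211468909209 normal -86.95951287928328 Fdir -61.00188912408486
c-stud [ 1.97 -1.93] theta 196.96182443835153 resid [-0.19  0.18  0.24 -0.28] fix ball [  0.25 -26.88] left mm 112.60000000000001
0.0011, 0.0007
0.0011, -0
0.0011, 0.0001
0.0012, 0.0001
0.0011, 0.0002
0.001, 0.0002
0.0011, 0.0003
0.0012, 0.0003
goal [ 519.26 -345.39] [ -8.91 -22.16]
```

```bash
sed -i 's/+.1\*np.dot(f,n))/+.12*np.dot(f,n)+.2)/; s/range(7)/range(int(sys.argv[3]) if len(sys.argv)>3 else 7)/' fit.py
python3 - <<'E'
import json;D=json.load(open("log.json"));print(D[-1])
E
cp log.json l.bak; python3 fit.py 8 2.7 6
```

```text
[528.1595467386359, -347.2852097529331, 0.8302863067568094, -1.4979926273314983]
t 14.3 p [ 528.18 -347.29] F [ 0.79 -1.91] |F| 2.065064568691146 Fn 1.9483053518680393 normal -86.90584251050075 Fdir -67.54697130727017
c-stud [ 1.95 -1.98] theta 197.0494276207438 resid [-0.19  0.16  0.21 -0.32  0.09] fix ball [  0.17 -27.28] left mm 111.80000000000001
0.001, 0.0008
0.001, 0
0.001, 0.0001
0.001, 0.0001
0.001, 0.0001
0.001, 0.0002
0.001, 0.0003
0.0009, 0.0002
goal [ 520.28 -345.49] [ -7.92 -22.4 ]
```

Request:
servo_tool(
  increments=[0.015,0.001,0.0005,0,0,0.015,0.001,0.0003,0,0,0.015,0.001,0.0001,0,0,0.015,0.001,0.0001,0,0,0.015,0.001,0.0001,0,0,0.015,0.001,0.0002,0,0,0.015,0.001,0.0003,0,0,0.015,0.0009,0.0002,0,0],
)

```text
t: 15.3
eef_pos: [0.5203, -0.3456, 0.1847]
tool_rot: [[-1.0, 0.001, 0.001], [0.001, 1.0, -0.002], [-0.001, -0.002, -1.0]]
contact_force: [0.8, -1.7, 5.2]
finger_gap: 0.268
```

```bash
python3 fit.py 9 2.6
```

```text
t 15.6 p [ 520.21 -345.62] F [ 0.53 -2.75] |F| 2.7970940420649253 Fn 2.5890428804364034 normal -101.34668958870336 Fdir -79.10854274935487
c-stud [ 1.94 -1.97] theta 201.45047870712028 resid [-0.17  0.18  0.22 -0.31  0.1  -0.06] fix ball [ -7.86 -25.32] left mm 104.2
0.0011, 0.0002
0.0011, 0.0002
0.0011, 0.0002
0.0012, 0.0002
0.001, 0.0003
0.0011, 0.0002
0.0011, 0.0002
0.0012, 0.0002
goal [ 511.31 -343.92] [-16.58 -19.6 ]
```

Request:
servo_tool(
  increments=[0.015,0.0011,0.0002,0,0,0.015,0.0011,0.0002,0,0,0.015,0.0011,0.0002,0,0,0.015,0.0012,0.0002,0,0,0.015,0.001,0.0003,0,0,0.015,0.0011,0.0002,0,0,0.015,0.0011,0.0002,0,0,0.015,0.0012,0.0002,0,0],
)

```text
t: 16.6
eef_pos: [0.5113, -0.3438, 0.1847]
tool_rot: [[-1.0, 0.0, 0.001], [0.0, 1.0, -0.002], [-0.001, -0.002, -1.0]]
contact_force: [0.7, -0.9, 5.5]
finger_gap: 0.275
```

```bash
python3 fit.py 9 2.6
```

```text
t 16.9 p [ 511.24 -343.78] F [ 0.44 -1.93] |F| 1.9833566396700362 Fn 1.74008154492677 normal -105.76801831034035 Fdir -77.09136010616999
c-stud [ 1.99 -1.94] theta 197.0291499854833 resid [-0.21  0.16  0.22 -0.29  0.12  0.01 -0.08] fix ball [-16.46 -21.43] left mm 95.10000000000001
0.0008, 0.001
0.0011, 0.0003
0.001, 0.0003
0.0012, 0.0004
0.001, 0.0003
0.0011, 0.0003
0.0011, 0.0003
0.0011, 0.0003
goal [ 502.84 -340.58] [-24.5  -15.11]
```

Request:
servo_tool(
  increments=[0.015,0.0009,0.0007,0,0,0.015,0.0011,0.0004,0,0,0.015,0.001,0.0003,0,0,0.015,0.0012,0.0004,0,0,0.015,0.001,0.0003,0,0,0.015,0.0011,0.0003,0,0,0.015,0.001,0.0003,0,0,0.015,0.0011,0.0003,0,0],
)

```text
t: 17.9
eef_pos: [0.5029, -0.3409, 0.1847]
tool_rot: [[-1.0, 0.001, 0.001], [0.001, 1.0, -0.002], [-0.001, -0.002, -1.0]]
contact_force: [0.7, -1.5, 5.3]
finger_gap: 0.263
```

```bash
python3 fit.py 8 2.6
```

```text
t 18.2 p [ 502.88 -340.86] F [ 0.29 -1.85] |F| 1.8701416429743154 Fn 1.6702501363137372 normal -107.73831554109759 Fdir -81.00554369214659
c-stud [ 1.94 -1.98] theta 195.05885275472605 resid [-0.18  0.17  0.21 -0.32  0.09 -0.07  0.16 -0.11] fix ball [-24.47 -17.27] left mm 86.30000000000001
0.0007, 0.0011
0.0009, 0.0003
0.001, 0.0003
0.0009, 0.0004
0.0008, 0.0005
0.0008, 0.0006
0.0008, 0.0007
0.0006, 0.0008
goal [ 496.38 -336.16] [-30.29  -9.84]
```

Request:
servo_tool(
  increments=[0.015,0.0008,0.0008,0,0,0.015,0.0009,0.0005,0,0,0.015,0.0009,0.0004,0,0,0.015,0.0009,0.0004,0,0,0.015,0.0008,0.0005,0,0,0.015,0.0008,0.0006,0,0,0.015,0.0008,0.0007,0,0,0.015,0.0006,0.0008,0,0],
)

```text
t: 19.2
eef_pos: [0.4962, -0.3362, 0.1847]
tool_rot: [[-1.0, 0.001, 0.001], [0.001, 1.0, -0.002], [-0.001, -0.002, -1.0]]
contact_force: [-0.9, -2.2, 5.7]
finger_gap: 0.273
```

```bash
python3 fit.py 7 2.6
```

```text
t 19.5 p [ 496.11 -336.06] F [-1.   -1.88] |F| 2.1329111587081226 Fn 1.9216309429319582 normal -143.76592938652814 Fdir -118.04920151240695
c-stud [ 2.11 -1.93] theta 194.92188392874965 resid [-0.32  0.07  0.16 -0.29  0.13  0.02  0.27  0.03 -0.37] fix ball [-31.79 -11.43] left mm 78.0
0.0002, 0.0009
0.0004, 0.0008
0.0004, 0.0008
0.0003, 0.0008
0.0001, 0.0008
0.0002, 0.0009
-0, 0.0009
-0.0001, 0.0009
goal [ 494.61 -329.26] [-31.07  -2.77]
```

Request:
servo_tool(
  increments=[0.015,0.0002,0.0009,0,0,0.015,0.0003,0.0008,0,0,0.015,0.0003,0.0008,0,0,0.015,0.0002,0.0008,0,0,0.015,0.0001,0.0008,0,0,0.015,0.0001,0.0009,0,0,0.015,0,0.0009,0,0,0.015,-0.0001,0.0009,0,0],
)

```text
t: 20.5
eef_pos: [0.4949, -0.329, 0.1846]
tool_rot: [[-1.0, 0.001, 0.0], [0.001, 1.0, -0.001], [-0.0, -0.001, -1.0]]
contact_force: [-2.2, 0.3, 6.7]
finger_gap: 0.266
```

```bash
python3 fit.py 7 2.7
```

```text
t 20.8 p [ 494.92 -328.94] F [-1.48 -0.37] |F| 1.5251380048103749 Fn 1.364489102389653 normal 167.56191245733345 Fdir -165.90540442905993
c-stud [ 2.59 -1.74] theta 197.39665591983476 resid [-0.68 -0.18  0.09 -0.13  0.28  0.36  0.21 -0.42 -0.29 -0.63] fix ball [-32.24  -2.65] left mm 70.3
-0.0009, 0.0006
-0.0003, 0.0008
-0.0004, 0.0009
-0.0005, 0.0007
-0.0004, 0.0007
-0.0006, 0.0007
-0.0006, 0.0006
-0.0006, 0.0007
goal [ 499.22 -323.24] [-25.67   2.56]
```

Request:
servo_tool(
  increments=[0.015,-0.0008,0.0006,0,0,0.015,-0.0007,0.0007,0,0,0.015,-0.0005,0.0008,0,0,0.015,-0.0005,0.0007,0,0,0.015,-0.0004,0.0007,0,0,0.015,-0.0006,0.0007,0,0,0.015,-0.0006,0.0006,0,0,0.015,-0.0006,0.0006,0,0],
)

```text
t: 21.8
eef_pos: [0.4995, -0.3233, 0.1846]
tool_rot: [[-1.0, 0.0, 0.0], [0.0, 1.0, -0.001], [-0.0, -0.001, -1.0]]
contact_force: [-3.2, 0.4, 7.0]
finger_gap: 0.269
```

```bash
python3 fit.py 8 2.8
```

```text
t 22.1 p [ 499.52 -323.32] F [-2.71  0.83] |F| 2.835408100148437 Fn 2.624796923051092 normal 140.71676050357723 Fdir 162.9394271483378
c-stud [ 2.66 -1.72] theta 197.9195922077536 resid [-0.74 -0.22  0.08 -0.11  0.3   0.41  0.16 -0.55 -0.29 -0.47 -0.22] fix ball [-27.95   3.64] left mm 63.0
-0.0006, 0.0008
-0.0006, 0.0008
-0.0007, 0.0008
-0.0006, 0.0007
-0.0006, 0.0008
-0.0007, 0.0008
-0.0006, 0.0008
-0.0006, 0.0007
goal [ 504.52 -317.12] [-19.57   7.88]
```

Request:
servo_tool(
  increments=[0.015,-0.0006,0.0008,0,0,0.015,-0.0006,0.0008,0,0,0.015,-0.0007,0.0008,0,0,0.015,-0.0006,0.0007,0,0,0.015,-0.0006,0.0008,0,0,0.015,-0.0007,0.0008,0,0,0.015,-0.0006,0.0008,0,0,0.015,-0.0006,0.0007,0,0],
)

```text
t: 23.1
eef_pos: [0.5045, -0.3172, 0.1846]
tool_rot: [[-1.0, 0.0, 0.0], [0.0, 1.0, -0.001], [-0.0, -0.001, -1.0]]
contact_force: [-2.1, 0.8, 5.8]
finger_gap: 0.27
```

```bash
python3 fit.py 9 2.7
```

```text
t 23.4 p [ 504.56 -317.14] F [-2.17  0.48] |F| 2.2224462479279103 Fn 1.9911357168861898 normal 141.04544199337096 Fdir 167.41849832606627
c-stud [ 2.78 -1.72] theta 198.24827369754732 resid [-0.85 -0.31  0.02 -0.12  0.29  0.43  0.14 -0.63 -0.24 -0.28 -0.02 -0.69] fix ball [-21.62   8.64] left mm 55.300000000000004
-0.0007, 0.0009
-0.0007, 0.0008
-0.0007, 0.0009
-0.0008, 0.0009
-0.0007, 0.0009
-0.0007, 0.0008
-0.0006, 0.0009
-0.0008, 0.0009
goal [ 510.26 -310.14] [-12.92  14.  ]
```

Request:
servo_tool(
  increments=[0.015,-0.0009,0.0008,0,0,0.015,-0.0008,0.0008,0,0,0.015,-0.0008,0.0008,0,0,0.015,-0.0008,0.0009,0,0,0.015,-0.0008,0.0009,0,0,0.015,-0.0007,0.0008,0,0,0.015,-0.0006,0.0009,0,0,0.015,-0.0008,0.0009,0,0],
)

```text
t: 24.4
eef_pos: [0.5107, -0.3103, 0.1846]
tool_rot: [[-1.0, 0.0, 0.0], [0.0, 1.0, -0.001], [-0.0, -0.001, -1.0]]
contact_force: [-2.1, 0.5, 6.7]
finger_gap: 0.271
```

```bash
python3 fit.py 9 2.7
```

```text
t 24.7 p [ 510.71 -310.29] F [-2.44  0.82] |F| 2.5760849419874607 Fn 2.409515213514882 normal 140.83079156243872 Fdir 161.54765245096286
c-stud [ 2.86 -1.78] theta 198.03362326661508 resid [-0.95 -0.41 -0.08 -0.19  0.23  0.39  0.13 -0.6  -0.18 -0.23  0.01 -0.62
 -0.65] fix ball [-14.8   14.93] left mm 46.1
-0.0005, 0.0011
-0.0007, 0.0008
-0.0008, 0.0008
-0.0009, 0.0008
-0.0009, 0.0006
-0.0009, 0.0007
-0.0009, 0.0006
-0.001, 0.0006
goal [ 517.31 -304.29] [-5.12 18.8 ]
```

Request:
servo_tool(
  increments=[0.015,-0.0007,0.0008,0,0,0.015,-0.0007,0.0008,0,0,0.015,-0.0008,0.0008,0,0,0.015,-0.0009,0.0008,0,0,0.015,-0.0009,0.0006,0,0,0.015,-0.0009,0.0006,0,0,0.015,-0.0009,0.0006,0,0,0.015,-0.001,0.0006,0,0],
)

```text
t: 25.7
eef_pos: [0.5176, -0.3046, 0.1846]
tool_rot: [[-1.0, 0.0, 0.0], [0.0, 1.0, -0.0], [-0.0, -0.0, -1.0]]
contact_force: [-1.9, 0.9, 6.6]
finger_gap: 0.269
```

```bash
python3 fit.py 9 3.0
```

```text
t 26.0 p [ 517.66 -304.58] F [-1.69  1.24] |F| 2.100228686405975 Fn 1.8893979046194442 normal 117.80219498590697 Fdir 143.6943722034611
c-stud [ 2.96 -1.9 ] theta 197.57351544512434 resid [-1.09 -0.57 -0.23 -0.31  0.1   0.31  0.12 -0.54 -0.1  -0.2   0.02 -0.55
 -0.5  -1.03] fix ball [-6.32 19.94] left mm 36.5
-0.001, 0.0004
-0.001, 0.0005
-0.0011, 0.0003
-0.0011, 0.0004
-0.0011, 0.0003
-0.0011, 0.0002
-0.001, 0.0002
-0.0012, 0.0001
goal [ 526.26 -302.18] [ 4.03 19.65]
```

```bash
python3 - <<'E'
s=open("fit.py").read()
s=s.replace('m=np.dot(p-Q[i],n)+np.dot(f,n)','m=np.dot(p-Q[i],n)+np.dot(f,n)-x[3]')
s=s.replace('/.15]','/.15,x[3]/.7]').replace('np.radians(197)],diff','np.radians(197),0],diff').replace('[1,1,.1]','[1,1,.1,1]').replace('res(x)[3:]','res(x)[4:]').replace('3-press)','3-press+x[3])').replace('"resid"','"b",x[3],"resid"')
open("fit.py","w").write(s)
E
python3 fit.py 8 2.6 4
```

```text
t 26.15 p [ 517.65 -304.59] F [-1.94  1.53] |F| 2.4681217175217496 Fn 2.2233526309558203 normal 116.07063698742523 Fdir 141.80336894130878
c-stud [ 2.44 -2.48] theta 196.3361784557362 b -0.6091489989786703 resid [-0.22  0.07  0.13 -0.25  0.16  0.22  0.24 -0.23 -0.09 -0.24  0.21 -0.19
  0.06 -0.17  0.18] fix ball [-6.54 20.24] left mm 35.4
-0.0011, -0.0001
-0.0009, 0.0004
-0.001, 0.0003
-0.0009, 0.0003
-0.001, 0.0002
-0.001, 0.0002
-0.001, 0.0002
-0.001, 0.0001
goal [ 525.55 -302.99] [ 3.22 18.94]
```

Residuals are now below 0.25 mm.

Request:
servo_tool(
  increments=[0.015,-0.0011,0.0001,0,0,0.015,-0.001,0.0002,0,0,0.015,-0.001,0.0003,0,0,0.015,-0.0009,0.0003,0,0,0.015,-0.001,0.0002,0,0,0.015,-0.001,0.0002,0,0,0.015,-0.001,0.0002,0,0,0.015,-0.001,0.0001,0,0],
)

```text
t: 27.15
eef_pos: [0.5256, -0.3028, 0.1846]
tool_rot: [[-1.0, 0.0, 0.0], [0.0, 1.0, -0.0], [-0.0, -0.0, -1.0]]
contact_force: [-1.5, 2.5, 7.9]
finger_gap: 0.269
```

```bash
python3 fit.py 8 2.6
```

```text
t 27.45 p [ 525.73 -302.82] F [-1.26  1.89] |F| 2.267832024464671 Fn 1.9746066791293209 normal 94.24448803335001 Fdir 123.7038832761129
c-stud [ 2.37 -2.6 ] theta 196.0823154748159 b -0.6757901150222732 resid [-0.13  0.13  0.14 -0.3   0.11  0.15  0.21 -0.21 -0.12 -0.28  0.21 -0.15
  0.14 -0.04  0.31 -0.31] fix ball [ 2.43 21.13] left mm 27.1
-0.001, -0.0003
-0.001, 0
-0.001, 0
-0.001, -0.0001
-0.001, -0.0001
-0.001, -0.0002
-0.001, -0.0002
-0.0009, -0.0003
goal [ 533.63 -304.02] [11.07 16.8 ]
```

Request:
servo_tool(
  increments=[0.015,-0.001,-0.0003,0,0,0.015,-0.001,-0.0002,0,0,0.015,-0.001,0,0,0,0.015,-0.001,-0.0001,0,0,0.015,-0.001,-0.0001,0,0,0.015,-0.001,-0.0002,0,0,0.015,-0.001,-0.0002,0,0,0.015,-0.0009,-0.0003,0,0],
)

```text
t: 28.45
eef_pos: [0.5337, -0.3041, 0.1846]
tool_rot: [[-1.0, -0.0, 0.001], [-0.0, 1.0, 0.0], [-0.001, 0.0, -1.0]]
contact_force: [-0.1, 3.2, 7.2]
finger_gap: 0.272
```

```bash
python3 fit.py 6 2.6
```

```text
t 28.75 p [ 533.75 -304.08] F [-0.69  2.91] |F| 2.9914657122333765 Fn 2.5775377712660976 normal 72.80596721882384 Fdir 103.30558190055139
c-stud [ 2.36 -2.61] theta 196.0751000671249 b -0.6816386048714633 resid [-0.12  0.13  0.14 -0.3   0.11  0.15  0.21 -0.21 -0.12 -0.28  0.22 -0.15
  0.14 -0.03  0.32 -0.29 -0.05] fix ball [10.91 19.7 ] left mm 18.900000000000002
-0.0007, -0.0002
-0.0007, -0.0003
-0.0007, -0.0002
-0.0007, -0.0004
-0.0007, -0.0003
-0.0007, -0.0003
-0.0006, -0.0004
-0.0006, -0.0004
goal [ 539.15 -306.58] [16.19 13.5 ]
```

Request:
servo_tool(
  increments=[0.015,-0.0007,-0.0002,0,0,0.015,-0.0007,-0.0003,0,0,0.015,-0.0007,-0.0002,0,0,0.015,-0.0007,-0.0003,0,0,0.015,-0.0007,-0.0003,0,0,0.015,-0.0007,-0.0003,0,0,0.015,-0.0006,-0.0004,0,0,0.015,-0.0006,-0.0004,0,0],
)

```text
t: 29.75
eef_pos: [0.5392, -0.3065, 0.1847]
tool_rot: [[-1.0, -0.0, 0.001], [-0.0, 1.0, 0.0], [-0.001, 0.0, -1.0]]
contact_force: [0.3, 2.2, 7.0]
finger_gap: 0.27
```

```bash
python3 fit.py 4 2.5
python3 - <<'E'
from rig import r
import cv2
f=r.grab_frame("scene")["image"][...,::-1]
cv2.imwrite("pics/e1.png",cv2.convertScaleAbs(cv2.resize(f[175:255,225:325],None,fx=8,fy=8,interpolation=cv2.INTER_CUBIC)[:600],alpha=1.5,beta=20))
E
```

```text
t 30.05 p [ 539.29 -306.5 ] F [0.26 2.88] |F| 2.893632731913322 Fn 2.5565710319642903 normal 56.88149500682257 Fdir 84.81185501387317
c-stud [ 2.38 -2.58] theta 196.10223591923955 b -0.6725637760506846 resid [-0.14  0.12  0.14 -0.29  0.12  0.17  0.23 -0.2  -0.1  -0.27  0.21 -0.15
  0.13 -0.05  0.3  -0.33 -0.08  0.05] fix ball [17.   16.38] left mm 13.0
-0.0004, -0.0003
-0.0004, -0.0003
-0.0004, -0.0003
-0.0004, -0.0003
-0.0004, -0.0003
-0.0004, -0.0003
-0.0004, -0.0003
-0.0003, -0.0004
goal [ 542.39 -309.  ] [19.06 10.65]
```

View pics/e1.png

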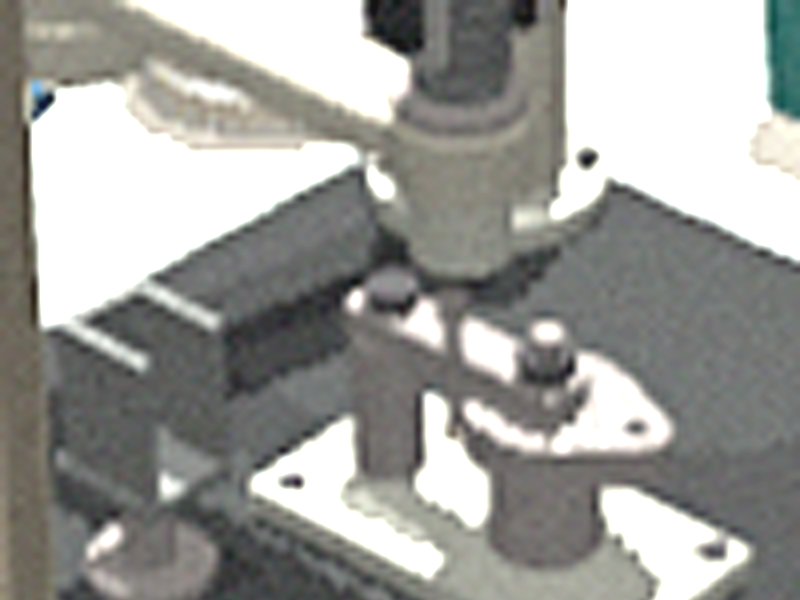

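The stem is at (455,300–430), on the near-left side of the strap and clear of it. The dock cheeks are at (65–220,290–360).

Request:
servo_tool(
  increments=[0.015,-0.0003,-0.0003,0,0,0.015,-0.0004,-0.0003,0,0,0.015,-0.0004,-0.0003,0,0,0.015,-0.0003,-0.0003,0,0,0.015,-0.0004,-0.0003,0,0,0.015,-0.0003,-0.0003,0,0,0.015,0,0,0,0,0.015,0,0,0,0],
)

```text
t: 31.1
eef_pos: [0.5415, -0.3083, 0.1846]
tool_rot: [[-1.0, -0.0, 0.001], [-0.0, 1.0, 0.0], [-0.001, 0.0, -1.0]]
contact_force: [0.7, 2.3, 7.1]
finger_gap: 0.271
```

```bash
python3 fit.py 3 2.5 9
```

```text
t 31.5 p [ 541.44 -308.26] F [0.66 2.61] |F| 2.6895603268138144 Fn 2.4135308777541176 normal 49.63533585055402 Fdir 75.82068323054514
c-stud [ 2.37 -2.6 ] theta 196.0559189399268 b -0.6839900770542948 resid [-0.12  0.13  0.14 -0.29  0.12  0.16  0.22 -0.2  -0.11 -0.27  0.22 -0.15
  0.15 -0.03  0.32 -0.3  -0.05  0.09 -0.19] fix ball [19.24 14.  ] left mm 10.200000000000001
-0.0003, -0.0001
-0.0003, -0.0003
-0.0003, -0.0002
-0.0003, -0.0003
-0.0002, -0.0002
-0.0003, -0.0003
-0.0002, -0.0003
-0.0003, -0.0003
goal [ 543.64 -310.26] [20.12  9.23]
```

Request:
servo_tool(
  increments=[0.015,-0.0003,-0.0001,0,0,0.015,-0.0003,-0.0003,0,0,0.015,-0.0003,-0.0002,0,0,0.015,-0.0003,-0.0003,0,0,0.015,-0.0002,-0.0002,0,0,0.015,0,0,0,0,0.015,0,0,0,0,0.015,0,0,0,0],
)

```text
t: 32.5
eef_pos: [0.5429, -0.3094, 0.1847]
tool_rot: [[-1.0, -0.0, 0.001], [-0.0, 1.0, 0.0], [-0.001, 0.0, -1.0]]
contact_force: [-0.9, 2.2, 6.8]
finger_gap: 0.271
```

```bash
python3 fit.py 2 2.5 8|head -3
cat > dk.py <<'E'
from h import *
Q=lambda u,v:(225+u/8,175+v/8)
for p in((65,322),(148,362),(145,288),(220,322)):print(plane("scene",*Q(*p),.107))
E
python3 dk.py
```

```text
t 32.85 p [ 542.89 -309.39] F [0.32 2.66] |F| 2.681525602257888 Fn 2.1079529498279506 normal 44.89830190715847 Fdir 83.07545594989722
c-stud [ 2.33 -2.64] theta 195.96287662231703 b -0.7032703628490801 resid [-0.08  0.16  0.15 -0.31  0.1   0.13  0.21 -0.2  -0.13 -0.3   0.2  -0.15
  0.16  0.01  0.36 -0.25  0.02  0.16 -0.11 -0.25] fix ball [20.19 12.79] left mm 8.4
[ 0.59951812 -0.23172094]
[ 0.57219097 -0.236015  ]
[ 0.59860029 -0.25546909]
[ 0.57428254 -0.25962741]
```

Request:
servo_tool(
  increments=[0.015,-0.002,0.005,0,0,0.015,-0.0025,0.0087,0,0,0.015,-0.0025,0.0105,0,0,0.015,0.0015,0.0105,0,0,0.015,0.0025,0.0105,0,0,0.015,0.002,0.008,0,0,0.015,0.001,0.0053,0,0,0.015,0,0,0,0],
)

```text
t: 33.85
eef_pos: [0.5427, -0.251, 0.1846]
tool_rot: [[-1.0, -0.0, 0.001], [-0.0, 1.0, -0.001], [-0.001, -0.001, -1.0]]
contact_force: [0.4, 0.8, 5.6]
finger_gap: 0.271
```

```bash
python3 rd.py 2
python3 - <<'E'
from rig import r
import cv2
f=r.grab_frame("scene")["image"][...,::-1]
cv2.imwrite("pics/d1.png",cv2.convertScaleAbs(cv2.resize(f[175:255,210:310],None,fx=8,fy=8,interpolation=cv2.INTER_CUBIC)[:600],alpha=1.5,beta=20))
f=r.grab_frame("top")["image"][...,::-1]
cv2.imwrite("pics/d1t.png",f)
E
```

```text
33.9 gap 0.2697170808854527 
 [[ 0.3997  0.7773  5.5882]
 [-0.3828  0.1456  5.5579]] 
mean [0.0084 0.4614 5.5731] pos [ 0.5427 -0.2511  0.1846]
```

View pics/d1.png

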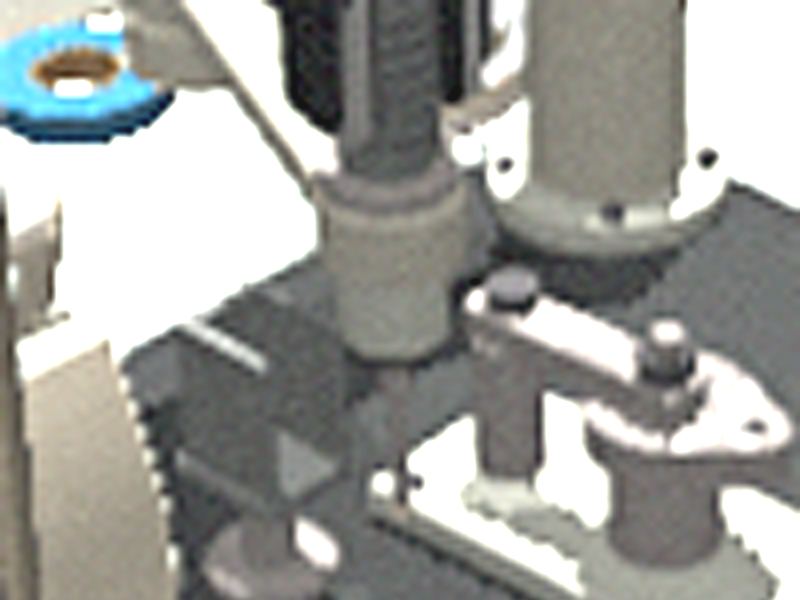

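The stem is at (398,370–480), in front of the dock mouth at around (304,345). I'll lead it in along station +x.

Request:
servo_tool(
  increments=[0.015,-0.005,0.0004,0,0,0.015,-0.0065,0.0006,0,0,0.015,-0.0065,0.0006,0,0,0.015,-0.0065,0.0006,0,0,0.015,-0.0065,0.0006,0,0,0.015,-0.0065,0.0006,0,0,0.015,-0.005,0.0005,0,0,0.015,-0.0025,0.0002,0,0],
)

```text
t: 35.0
eef_pos: [0.5881, -0.2473, 0.1846]
tool_rot: [[-1.0, 0.0, 0.001], [0.0, 1.0, -0.001], [-0.001, -0.001, -1.0]]
contact_force: [-1.1, -0.1, 6.6]
finger_gap: 0.273
```

```bash
python3 rd.py 6
python3 - <<'E'
from rig import r
import cv2,numpy as np
f=r.grab_frame("scene")["image"][...,::-1];g=r.grab_frame("top")["image"][...,::-1]
a=cv2.resize(f[175:250,210:285],(560,560),interpolation=cv2.INTER_CUBIC)
cv2.imwrite("pics/d2.png",cv2.convertScaleAbs(a,alpha=1.9,beta=25))
E
```

```text
35.25 gap 0.27107053376244683 
 [[-1.0661 -0.1499  6.5539]
 [-0.1244  0.6718  6.8043]
 [-0.6521  0.5284  5.9753]
 [ 0.2252 -0.7401  7.3153]
 [-0.2131 -0.0467  5.9457]
 [-1.7409  0.6024  5.3836]] 
mean [-0.5952  0.1443  6.3297] pos [ 0.588  -0.2473  0.1846]
```

View pics/d2.png

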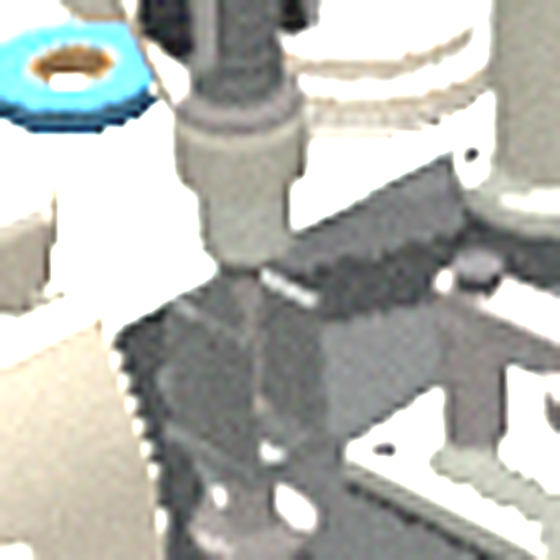

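The stem stands at (250,270–440), midway between the cheek tops, and the side force is small. I'll release with a partial opening because the centrifuge is close, then rise.

Request:
servo_tool(
  increments=[0.028,0,0,0,0,0.036,0,0,0,0,0.045,0,0,0,0,0.045,0,0,0,0,0.045,0,0,0,0,0.045,0,0,-0.01,0,0.045,0,0,-0.02,0,0.045,0,0,-0.025,0],
)

```text
t: 36.35
eef_pos: [0.5873, -0.247, 0.24]
tool_rot: [[-1.0, 0.0, -0.0], [0.0, 1.0, 0.0], [0.0, 0.0, -1.0]]
contact_force: [-0.2, -0.3, 0.0]
finger_gap: 0.527
```

Request:
servo_tool(
  increments=[0.045,0,0,-0.025,0,0.045,0,0,-0.02,0,0.045,0,0,-0.01,0,0.045,0,0,0,0,0.045,0,0,0,0,0.045,0,0,0,0,0.045,0,0,0,0,0.045,0,0,0,0],
)

```text
t: 37.35
eef_pos: [0.5874, -0.2471, 0.2938]
tool_rot: [[-1.0, 0.0, -0.0], [0.0, 1.0, 0.0], [0.0, 0.0, -1.0]]
contact_force: [-1.3, 0.5, -0.0]
finger_gap: 0.527
```

```bash
python3 rd.py 2
python3 - <<'E'
from rig import r
import cv2,numpy as np
f=r.grab_frame("scene")["image"][...,::-1]
a=cv2.resize(f[120:290,200:390],None,fx=3.5,fy=3.5,interpolation=cv2.INTER_CUBIC)
cv2.imwrite("pics/z.png",cv2.convertScaleAbs(a,alpha=1.7,beta=25))
E
```

```text
37.4 gap 0.5303495809617866 
 [[-1.3021  0.4865 -0.0387]
 [ 0.8087 -0.2302 -0.4132]] 
mean [-0.2467  0.1281 -0.2259] pos [ 0.5874 -0.2471  0.2938]
```

View pics/z.png

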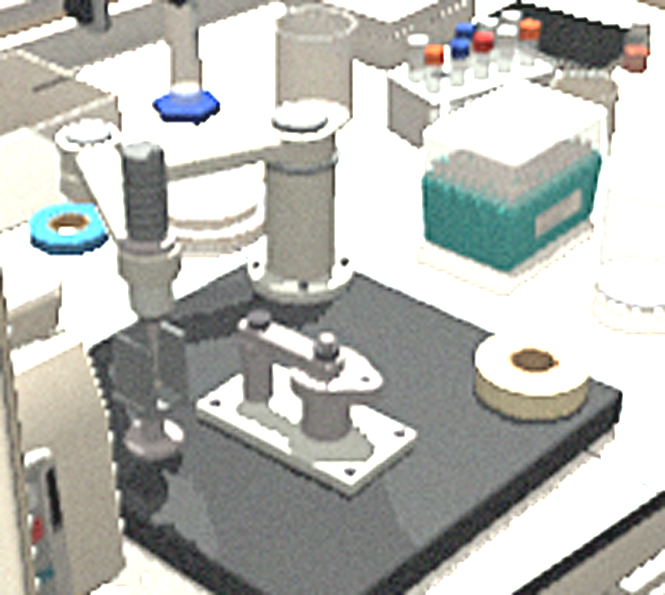

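The probe is parked: the stem at (155,330–400) stands between the dock cheeks, the gripper is clear, and the tape is where it was. Handing in.

```bash
python3 -c "
from rig import r
print(r.finish_job())"
```

```text
the job is handed in; nothing more can be done
None
```

The stylus was run round the cam's whole free edge, from the dowel side of the strap, over the nose, to the other side. It was then led off and parked in the dock, and the gripper let go. The job was handed in at about 37 s, and no verdict came back.

- **Contact force:** the averaged wrist force stayed between about 1.5 and 3.0 N at every stop of the run, against the 2.5 N wanted and the 5 N overload limit. Single readings scatter by about 0.5 N, and force was read only between moves, so contact during the moves is inferred.
- **Fit disagreement:** after a constant offset of about 0.7 mm was added, the feel-based cam fit agreed with the contact points to within about 0.35 mm. The offset's cause is unknown. The measured force direction stayed about 20–30° off the fitted surface normal, more than friction alone should give.
- **Strap contact:** before the run, the stem seems to have brushed the strap with about 1.5 N, and I backed it off. The last reading at the far end also suggests a slight touch on the strap.
- **Last checks:** the final picture shows the stem midway between the dock cheeks, the gripper raised clear, and the fixture and tape where they were. I did not check the vial and marker again, but nothing went near them.

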